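# Transfer a batch to the inspection rail in reverse order

## Task

The four machined parts stand in a row on coloured tag plates on the light grey delivery rail; move them to the four grey seats of the blue inspection rail in reverse order, counted from each rail's red end stop: the part nearest the delivery rail's red stop goes to the seat farthest from the inspection rail's red stop, the second nearest to the second farthest, and so on. Stand every part upright in the middle of its seat and leave it there; the tag plates stay where they are.

Things in the scene. Friction and masses are not known exactly. Their poses are not given: they have to be found in the camera images.
- brass_hub: brass-coloured turned hub, standing upright: flange of 32 mm diameter at the foot, about 7 mm high, narrower boss above, 22 mm tall in all. Grasp it low, across the flange. Origin: centre of its underside, z up
- steel_hub: silver turned hub, standing upright: flange of 30 mm diameter at the foot, about 7 mm high, narrower boss above, 22 mm tall in all. Grasp it low, across the flange. Origin: centre of its underside, z up
- milled_block: silver milled block with two holes in its top and one chamfered corner, 32 mm (its x) by 56 mm (its y), 22 mm tall; its 56 mm side lies roughly (within 0.2 rad) along the rail at the start, so it can be grasped over its 32 mm width from across the rail. Origin: centre of its underside, z up
- v_block: grey steel V-block, 40 mm (its x) by 44 mm (its y), 34 mm tall, with a V groove in its top; its y lies roughly (within 0.2 rad) along the rail at the start, so it can be grasped over its 40 mm width from across the rail; up to 0.6 kg. Origin: centre of its underside, z up
- black_plate: black square tag plate, 62 x 62 x 4 mm, fixed on the delivery rail in one of its four places and staying there; the brass hub stands on it at the start. Origin: centre of its underside, so its top is 4 mm above it; axes parallel to the rail's
- green_plate: green square tag plate, 62 x 62 x 4 mm, fixed on the delivery rail in one of its four places and staying there; the silver hub stands on it at the start. Origin: centre of its underside, so its top is 4 mm above it; axes parallel to the rail's
- yellow_plate: yellow square tag plate, 62 x 62 x 4 mm, fixed on the delivery rail in one of its four places and staying there; the milled block stands on it at the start. Origin: centre of its underside, so its top is 4 mm above it; axes parallel to the rail's
- orange_plate: orange square tag plate, 62 x 62 x 4 mm, fixed on the delivery rail in one of its four places and staying there; the V-block stands on it at the start. Origin: centre of its underside, so its top is 4 mm above it; axes parallel to the rail's
- delivery_rail: light grey rail, fixed, 80 mm wide, 326 mm long, top 10 mm high, with a red stop (16 mm long, 18 mm tall) at its +x end. The tag plates lie along it at x = -112.5, -37.5, 37.5, 112.5 mm, y = 0. Origin: underside, at the middle of the four places; x towards the red stop, z up. May point any way, left or right of the robot
- inspection_rail: blue rail, fixed, 80 mm wide, 326 mm long, top 10 mm high, with a red stop (16 mm long, 18 mm tall) at its +x end. Four light grey square seats (62 mm with dark border, flush) have their centres at x = -112.5, -37.5, 37.5, 112.5 mm, y = 0; empty at first. Origin: underside, at the middle of the seats; x towards the red stop, z up. May point any way, left or right of the robot
There are look-alikes about, which are no part of the job. Leave any turquoise look-alike of the steel_hub alone. What is shaped like the milled_block but purple is not meant.

How it is judged:
By the outcome, as a careful person would: the job done as asked, in the order asked, and still so for the second after the job is handed in, with the robot touching nothing.
It also fails if it takes over 99 s, if anything falls off the work surface, if the arm or the gripper's body presses on something with over 40 N, if the wrist force passes 120 N, or if a joint passes its speed limit or range.

## Robot

A 7-joint arm with a two-finger parallel gripper is mounted at the origin on the work surface; the furniture and walls round the work are solid. World frame = base frame: x ahead of the robot, y to its left, z up, the work surface at z = 0. Lengths are in m, angles in rad, forces in N, time in s.
With the tool pointing down it reaches from about 0.4 to 0.85 m from the base axis. Payload 4.5 kg.
Tool frame: the origin (TCP) lies at the very end of the fingers, on their centre line; the grasp point (between the pads) lies 19 mm behind it (hold_point_z is the distance from the TCP to the grasp point, in m); z points along the fingers, y is the line along which they close (so a half turn about z gives the same grasp; the last joint's range is limited). The gripper opens to 85 mm and grips with 20 to 120 N. Pads are 22 mm wide; open, the fingers measure 114 mm over their backs; the gripper's body (76 mm by 85 mm) begins 54 mm behind the grasp point. The pads swing forward as they close: fully open they stand 13 mm farther back than shut.
Start: joints at [-1.133, 0.689, -0.195, 1.565, 0.157, 0.902, -0.215], TCP at [0.246, 0.575, 0.231] pointing down, gripper open.
Joint ranges: [-3.01, 3.01], [-0.46, 2.08], [-1.47, 1.51], [0.13, 2.56], [-1, 4.14], [0.04, 2.09], [-2.66, 2.66]. Speed limits (rad/s): [2.57, 2.57, 3.14, 3.14, 3.14, 3.14, 3.14].

## Interface

Orientations are given as a unit quaternion [x, y, z, w].
In Python, from rig import * gives the robot as it stands.
- The arm moves only by the tool jog_arm, never from a script. Its argument "deltas" is a list of rows, each an object of numbers: "dx", "dy", "dz": the shift along the tool's x, y, z in mm; "wx", "wy", "wz": the turn, a rotation vector about the tool's x, y, z in degrees; "fingers": the finger opening in mm, from 0 to 85.4. In form: [{"dx": .., "dy": .., "dz": .., "wx": .., "wy": .., "wz": .., "fingers": ..}, ...]. A call has 1 to 10 rows; each row shifts and turns the commanded pose from where the row before left it, along the tool's axes as they then stand; what a row does not reach is not made up. A row lasts 1/8 s, in which the tool goes at most 62.5 mm and 10.7 degrees, less where a joint would pass 70% of its speed; a pose out of reach is approached as far as the arm can. A call with a gripper value outside its range is refused whole. The fingers move at their own pace and stop on an object; "newtons" is the grip in N (left out, the last holds). Time passes only in rows, so rows that do not move let the fingers close. It gives the time, the measured TCP pose, the force, the opening and the grip force at its end, in the units of the state.
- observe(): the state, without advancing time (a new reading comes with each control period).
- get_image(name): name is "side" or "top" or "wrist"; returns the picture (400x640x3 uint8, blue, green, red); there is no depth.
- camera_model(name): a dict with "camera_matrix" (3x3 intrinsics, pixels), "R" (3x3) and "t" (3): a world point X has camera coordinates R X + t. Camera axes: x right, y down, z forward; pixel columns grow to the right and rows downward; lengths in m; the calibration is good to about 2 mm. The wrist camera is an equidistant fisheye: a pixel r from the principal point sees the ray r / f radians off the axis. A picture is of the moment at which its call begins: read the wrist's pose just before it. camera_model takes no time and is no camera call; for the wrist camera it gives the pose at the moment of the call.
- close_job(): hands the job in; it is judged then, once.
Trained networks look in the newest picture that a camera, given by its name, has taken for a name from the list of things; names that differ only in an ending like _2 or _b are one class to them, and where a whole thing is asked for, a point or a joint stands for the part that bears it (a point fixed in the world has none). Each returns a list of dicts, best first, with "score" (0 to 1); they miss things now and then, are a little off and sometimes report something else, mostly with a low value. They report only what shows in the picture. A call takes as long as a camera call. They do not tell look-alikes from the thing itself.
- regions_of(name, camera): "mask" (400x640 bool, what is visible of it) and "rect" ([left, top, right, bottom] in pixels, round what is visible of it).
- pinpoint(name, camera): "location" ([column, row] in pixels: a listed point, or the origin of a listed thing).
The state is a dict: "t": time; "joint_pos": joint angles; "dq": joint speeds; "tau": joint torques, N m; "tcp_pos": TCP position; "eef_rot": TCP orientation; "wrist_force": force on the tool from outside, world axes, zero at the start; "ft_torque": the same for the moment, N m; "finger_gap": opening from 0.0 (shut) to 1.0 (fully open); "gripper_force": force on a finger pad.
Only numpy, scipy, OpenCV 4.12 (cv2) and the standard library are available. Lean on these libraries where they do the work, as an engineer would, in place of code of your own. Each camera call takes 0.05 s, during which the arm holds its last target. There are 200 camera calls.

## Working session

There is one attempt and no reset: what is moved stays moved. The work goes in short steps, Python scripts to look and compute and a tool call to move; the robot and the scene stay as the last step left them, time stands still between calls to the robot, and variables do not carry over. Pictures are saved under pics/ and viewed, at most 14 in all, crops included, and the job is handed in when it is done.

Besides the shell and the picture viewer there is one more tool, called after ">>>" as name([rows], argument=value, ...), one row to a line, values as JSON. jog_arm: Moves the arm, as the interface text tells. Its arguments: {"type":"object","properties":{"deltas":{"type":"array","items":{"type":"object","properties":{"dx":{"type":"number"},"dy":{"type":"number"},"dz":{"type":"number"},"wx":{"type":"number"},"wy":{"type":"number"},"wz":{"type":"number"},"fingers":{"type":"number"}}}},"newtons":{"type":"number"}},"required":["deltas"]}

```bash
mkdir -p pics; ls
python3 - <<'E'
from rig import *
import cv2, numpy as np
s=observe(); print({k:np.round(v,3) for k,v in s.items()})
a=get_image("top"); cv2.imwrite("pics/top0.png",a)
b=get_image("side"); cv2.imwrite("pics/side0.png",b)
for c in ("top","side"):
    m=camera_model(c); print(c,np.round(m["camera_matrix"],1).tolist(),np.round(m["R"],3).tolist(),np.round(m["t"],3).tolist())
names="brass_hub steel_hub milled_block v_block black_plate green_plate yellow_plate orange_plate delivery_rail inspection_rail".split()
for n in names:
    for r in pinpoint(n,"top")[:3]: print(n,np.round(r["location"],1),round(r["score"],2))
E
```

```text
pics
{'t': np.float64(0.0), 'joint_pos': array([-1.133,  0.69 , -0.195,  1.566,  0.157,  0.902, -0.215]), 'dq': array([ 0.001,  0.   ,  0.   , -0.   ,  0.001,  0.001,  0.001]), 'tau': array([-0.0000e+00, -5.3961e+01, -1.2660e+00, -1.5854e+01,  9.0000e-03,
        1.0000e-02, -0.0000e+00]), 'tcp_pos': array([0.245, 0.574, 0.23 ]), 'eef_rot': array([ 0.2  ,  0.98 , -0.001, -0.   ]), 'wrist_force': array([ 0.673, -0.44 , -0.629]), 'ft_torque': array([-0.022, -0.026, -0.018]), 'gripper_force': np.float64(0.0), 'finger_gap': np.float64(1.0)}
top [[463.4, 0.0, 321.6], [0.0, 463.4, 204.4], [0.0, 0.0, 1.0]] [[0.015, -1.0, -0.021], [-0.997, -0.013, -0.081], [0.08, 0.022, -0.997]] [-0.003, 0.536, 1.021]
side [[389.5, 0.0, 319.9], [0.0, 389.5, 196.5], [0.0, 0.0, 1.0]] [[-0.971, -0.24, 0.016], [-0.117, 0.411, -0.904], [0.21, -0.879, -0.427]] [0.488, 0.109, 0.843]
brass_hub [219.7 204. ] 0.48
steel_hub [187.  210.1] 0.53
steel_hub [194.6 247.8] 0.42
milled_block [274.9 160.8] 0.94
milled_block [254.5 203.1] 0.84
v_block [284.9 205.7] 0.81
black_plate [221.7 206.6] 0.94
green_plate [189.7 205.3] 0.88
orange_plate [284.7 201.8] 0.56
inspection_rail [413.4 210.4] 0.97
```

View pics/top0.png

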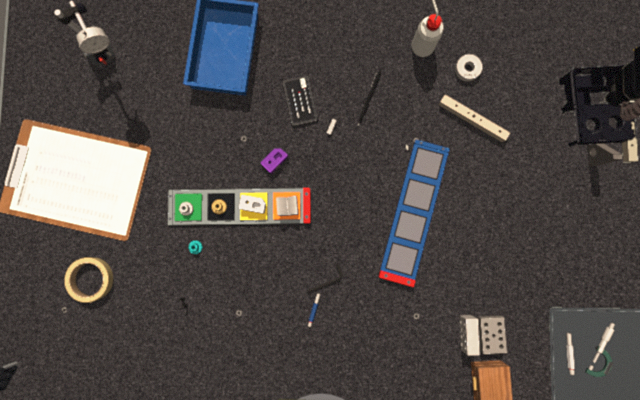

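View pics/side0.png

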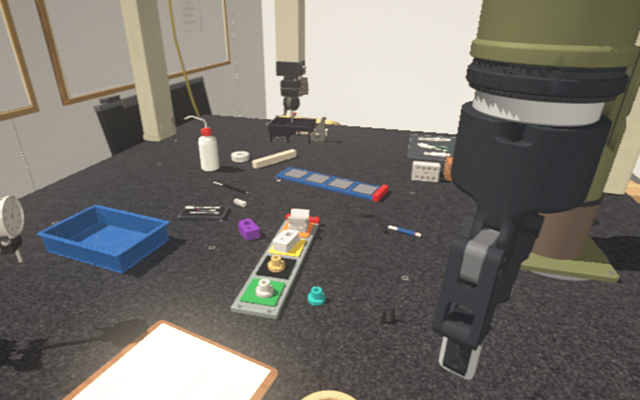

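Top view: the delivery rail lies left, with its red stop at (307,205). From the stop come orange/V-block (287,205), yellow/milled block (254,205), black/brass hub (220,205) and green/steel hub (187,208). The inspection rail's red stop is at (397,280), and its seats are at (402,258), (410,226), (419,193) and (429,163). The purple block (274,160) and turquoise hub (195,247) are decoys.

```bash
cat > h.py <<'E'
from rig import *
import cv2, numpy as np
def ray(cam,uv,m=None):
    m=m or camera_model(cam); K=np.array(m["camera_matrix"]); R=np.array(m["R"]); t=np.array(m["t"])
    p=np.linalg.inv(K)@[uv[0],uv[1],1]
    if cam=="wrist":
        th=np.hypot(p[0],p[1]); s=np.sin(th)/max(th,1e-9); p=np.array([p[0]*s,p[1]*s,np.cos(th)])
    return -R.T@t, R.T@p
def world(cam,uv,z,m=None):
    c,d=ray(cam,uv,m); return (c+d*(z-c[2])/d[2])[:2]
def tool():
    from scipy.spatial.transform import Rotation
    s=observe(); R=Rotation.from_quat(s["eef_rot"]).as_matrix(); return s,np.array(s["tcp_pos"]),R
def cen(mask):
    r,c=np.nonzero(mask); return c.mean(),r.mean()
E
python3 - <<'E'
from h import *
im=get_image("top")
names=dict(brass_hub=.02,steel_hub=.02,milled_block=.03,v_block=.04,black_plate=.014,green_plate=.014,yellow_plate=.014,orange_plate=.014,delivery_rail=.01,inspection_rail=.01)
for n,z in names.items():
    for r in regions_of(n,"top")[:3]:
        m=r["mask"]; c=cen(m); w=world("top",c,z)
        p,_=cv2.findContours(m.astype(np.uint8),0,1)[0:2]; p=max(p,key=len)
        q=np.array([world("top",x[0],z) for x in p],np.float32)
        b=cv2.minAreaRect(q)
        print(n,round(r["score"],2),"px",np.round(c,1),"w",np.round(w,4),"rect",np.round(b[0],4),np.round(b[1],4),round(b[2],1))
hsv=cv2.cvtColor(im,cv2.COLOR_BGR2HSV)
# seats
g=((hsv[...,1]<60)&(hsv[...,2]>110)).astype(np.uint8); g[:,:375]=0;g[:,455:]=0;g[:140]=0;g[290:]=0
n,l,st,ce=cv2.connectedComponentsWithStats(g)
S=[]
for i in range(1,n):
    if st[i,4]>200: S.append(world("top",ce[i],.01)); print("seat",st[i,4],np.round(ce[i],1),np.round(S[-1],4))
S=np.array(S); d=np.diff(S,axis=0); print(np.linalg.norm(d,axis=1), np.degrees(np.arctan2(d[:,1],d[:,0])))
# red stops
r=(((hsv[...,0]<8)|(hsv[...,0]>172))&(hsv[...,1]>150)&(hsv[...,2]>80)).astype(np.uint8)
n,l,st,ce=cv2.connectedComponentsWithStats(r)
for i in range(1,n):
    if st[i,4]>60: print("red",st[i],np.round(world("top",ce[i],.018),4))
cv2.imwrite("pics/z.png",cv2.resize(im[145:260,160:315],None,fx=5,fy=5,interpolation=cv2.INTER_CUBIC))
E
```

```text
brass_hub 0.64 px [218.2 206.9] w [0.5272 0.2381] rect [0.5269 0.2387] [0.0318 0.0321] 0.8
steel_hub 0.69 px [185.4 208.1] w [0.5234 0.3128] rect [0.5237 0.3126] [0.0273 0.0251] 2.3
steel_hub 0.61 px [194.7 246.8] w [0.4364 0.2884] rect [0.4371 0.2889] [0.0248 0.0249] 2.1
milled_block 0.68 px [274.  159.5] w [0.6353 0.1128] rect [0.6358 0.1124] [0.0371 0.0544] 46.3
milled_block 0.62 px [251.9 203.9] w [0.5341 0.1601] rect [0.5345 0.1592] [0.059  0.0321] 79.5
milled_block 0.62 px [221.2 206.2] w [0.5282 0.2291] rect [0.5278 0.2307] [0.0609 0.0609] 1.7
v_block 0.96 px [286.8 205.7] w [0.5304 0.0809] rect [0.5302 0.0809] [0.0421 0.0466] 4.8
v_block 0.45 px [218.3 206.3] w [0.527 0.233] rect [0.5266 0.2327] [0.0291 0.029 ] 1.8
black_plate 0.69 px [220.9 206.1] w [0.5295 0.2337] rect [0.529  0.2346] [0.0618 0.0619] 1.7
black_plate 0.57 px [252.6 204.2] w [0.5347 0.1614] rect [0.5354 0.161 ] [0.0611 0.0331] 76.8
black_plate 0.29 px [188.7 206.8] w [0.527  0.3073] rect [0.5254 0.308 ] [0.0617 0.0628] 0.7
green_plate 0.95 px [188.6 206.7] w [0.5271 0.3076] rect [0.5265 0.3083] [0.064  0.0623
[... 153 characters left out ...]
ect [0.5121 0.1587] [0.0272 0.0615] 1.7
orange_plate 0.79 px [285.5 205.2] w [0.5335 0.0863] rect [0.5329 0.0853] [0.0617 0.0592] 1.1
delivery_rail 0.65 px [241.2 206.7] w [0.5291 0.1879] rect [0.53   0.1937] [0.0801 0.3262] 1.5
inspection_rail 0.66 px [413.4 213.5] w [ 0.5188 -0.2034] rect [ 0.5222 -0.2032] [0.0847 0.3273] 75.7
seat 599 [427.  163.1] [ 0.6344 -0.2344]
seat 609 [418.6 194.7] [ 0.5618 -0.2153]
seat 620 [410.1 226.5] [ 0.4894 -0.1961]
seat 634 [401.6 258.6] [ 0.4171 -0.177 ]
[0.07503969 0.07491291 0.07482841] [165.29990812 165.10720573 165.18005236]
red [427  14  15  17 172] [ 0.9645 -0.2489]
red [303 187   8  37 265] [0.5343 0.0384]
red [378 271  38  17 277] [ 0.3726 -0.1648]
```

View pics/z.png

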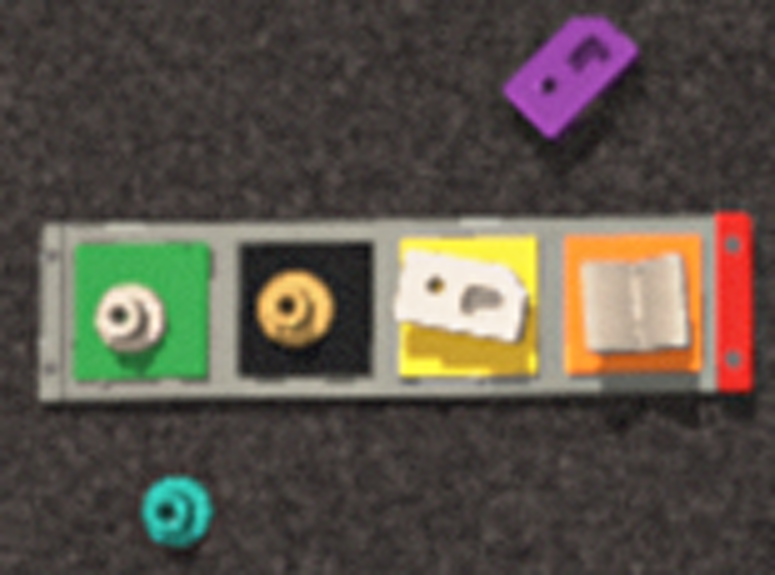

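The zoom shows all four parts upright on their plates, with the milled block and V-block slightly yawed. The V-block is nearest the red stop, so it goes first.

>>> jog_arm([
  {"wz": 8.9},
  {"wz": 8.9},
  {"wz": 8.9},
  {"wz": 8.9},
  {"wz": 8.9},
  {"wz": 8.9},
  {"wz": 8.7},
  {"dx": -43, "dy": 20, "dz": 6.5},
  {"dx": -43, "dy": 20, "dz": 6.5},
  {"dx": -43, "dy": 20, "dz": 6.5},
], newtons=60)

```text
validation failed for argument at $.de...
```

>>> jog_arm([
  {"dx": -43, "dy": 20, "dz": 6.5},
  {"dx": -43, "dy": 20, "dz": 6.5},
  {"dx": -43, "dy": 20, "dz": 6.5},
  {"dx": -43, "dy": 20, "dz": 6.5},
  {"dx": -43, "dy": 20, "dz": 6.5},
  {"dx": -43, "dy": 20, "dz": 6.5},
  {"dx": -43, "dy": 20, "dz": 6.5},
  {"dx": -43, "dy": 20, "dz": 6.5},
  {"dx": -43, "dy": 20, "dz": 6.5},
  {},
])

```text
validation failed for argument at $.de...
```

```bash
cat >> h.py <<'E'
def plan(x,y,z,psi):
    "psi: yaw of tool y (deg); prints turn wz first, then shift in the turned tool frame"
    s,p,R=tool(); cur=np.degrees(np.arctan2(R[1,1],R[0,1]))
    wz=(cur-psi+90)%180-90; c=np.radians(cur-wz)
    d=np.array([x,y,z])-p; ty=np.array([np.cos(c),np.sin(c)]); tx=np.array([-ty[1],ty[0]])
    print("t",round(s["t"],2),"tcp",np.round(p,4),"psi",round(cur,1),"tilt",np.round(R[:,2],3),"q7",round(s["joint_pos"][6],2),"-> wz",round(wz,1),"dx %.1f dy %.1f dz %.1f"%(1e3*d[:2]@tx,1e3*d[:2]@ty,-1e3*d[2]),"total",round(1e3*np.linalg.norm(d)))
E
python3 - <<'E'
from h import *
plan(.530,.081,.15,4.8)
m=camera_model("wrist"); im=get_image("wrist"); cv2.imwrite("pics/w1.png",im)
print(np.round(m["camera_matrix"],1).tolist(), np.round(-np.array(m["R"]).T@m["t"],3))
for n,z in dict(brass_hub=.018,steel_hub=.018,milled_block=.036,v_block=.048,black_plate=.014,green_plate=.014,yellow_plate=.014,orange_plate=.014).items():
    for r in regions_of(n,"wrist")[:2]:
        p=max(cv2.findContours(r["mask"].astype(np.uint8),0,1)[0],key=len)
        q=np.array([world("wrist",x[0],z,m) for x in p],np.float32); b=cv2.minAreaRect(q)
        print(n,round(r["score"],2),np.round(cen(r["mask"])),"rect",np.round(b[0],4),np.round(b[1],4),round(b[2],1))
E
```

```text
t 1.15 tcp [0.2456 0.5748 0.2313] psi 66.9 tilt [ 0.  0. -1.] q7 -0.22 -> wz 62.1 dx -515.8 dy 242.1 dz 81.3 total 576
[[309.7, 0.0, 320.8], [0.0, 309.7, 197.4], [0.0, 0.0, 1.0]] [0.175 0.605 0.374]
milled_block 0.63 [181. 388.] rect [0.515  0.1686] [0.0335 0.0862] 20.5
milled_block 0.6 [158. 392.] rect [0.5297 0.0939] [0.0423 0.0985] 35.1
v_block 0.69 [159. 392.] rect [0.5171 0.113 ] [0.0398 0.0966] 35.1
```

View pics/w1.png

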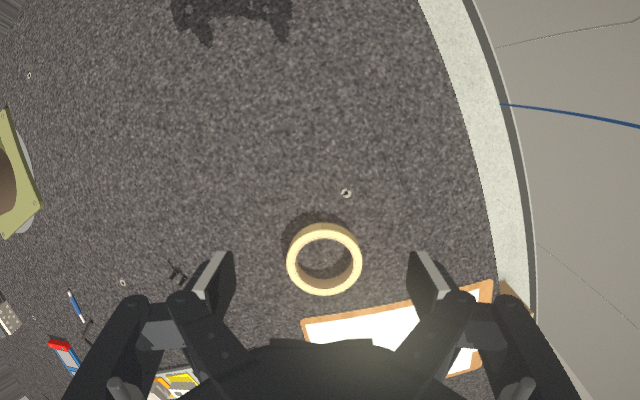

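The wrist view shows the fingers at the bottom and the tape ring at (325,258); the arm has not moved. The moves were refused, probably because every row needs all its fields.

>>> jog_arm([
  {"dx": 0, "dy": 0, "dz": 0, "wx": 0, "wy": 0, "wz": 8.9, "fingers": 85},
  {"dx": 0, "dy": 0, "dz": 0, "wx": 0, "wy": 0, "wz": 8.9, "fingers": 85},
  {"dx": 0, "dy": 0, "dz": 0, "wx": 0, "wy": 0, "wz": 8.9, "fingers": 85},
  {"dx": 0, "dy": 0, "dz": 0, "wx": 0, "wy": 0, "wz": 8.9, "fingers": 85},
  {"dx": 0, "dy": 0, "dz": 0, "wx": 0, "wy": 0, "wz": 8.9, "fingers": 85},
  {"dx": 0, "dy": 0, "dz": 0, "wx": 0, "wy": 0, "wz": 8.9, "fingers": 85},
  {"dx": 0, "dy": 0, "dz": 0, "wx": 0, "wy": 0, "wz": 8.7, "fingers": 85},
  {"dx": -43, "dy": 20, "dz": 6.5, "wx": 0, "wy": 0, "wz": 0, "fingers": 85},
  {"dx": -43, "dy": 20, "dz": 6.5, "wx": 0, "wy": 0, "wz": 0, "fingers": 85},
  {"dx": -43, "dy": 20, "dz": 6.5, "wx": 0, "wy": 0, "wz": 0, "fingers": 85},
], newtons=60)

```text
t: 2.85
tcp_pos: [0.3167, 0.4501, 0.2117]
eef_rot: [0.677, 0.736, 0.0, 0.0]
wrist_force: [0.8, 0.0, -0.7]
finger_gap: 0.998
gripper_force: 0.0
```

>>> jog_arm([
  {"dx": -43, "dy": 20, "dz": 6.5, "wx": 0, "wy": 0, "wz": 0, "fingers": 85},
  {"dx": -43, "dy": 20, "dz": 6.5, "wx": 0, "wy": 0, "wz": 0, "fingers": 85},
  {"dx": -43, "dy": 20, "dz": 6.5, "wx": 0, "wy": 0, "wz": 0, "fingers": 85},
  {"dx": -43, "dy": 20, "dz": 6.5, "wx": 0, "wy": 0, "wz": 0, "fingers": 85},
  {"dx": -43, "dy": 20, "dz": 6.5, "wx": 0, "wy": 0, "wz": 0, "fingers": 85},
  {"dx": -43, "dy": 20, "dz": 6.5, "wx": 0, "wy": 0, "wz": 0, "fingers": 85},
  {"dx": -43, "dy": 20, "dz": 6.5, "wx": 0, "wy": 0, "wz": 0, "fingers": 85},
  {"dx": -43, "dy": 20, "dz": 6.5, "wx": 0, "wy": 0, "wz": 0, "fingers": 85},
  {"dx": -43, "dy": 20, "dz": 6.5, "wx": 0, "wy": 0, "wz": 0, "fingers": 85},
  {"dx": 0, "dy": 0, "dz": 0, "wx": 0, "wy": 0, "wz": 0, "fingers": 85},
])

```text
t: 4.1
tcp_pos: [0.5294, 0.0754, 0.153]
eef_rot: [0.68, 0.733, -0.001, 0.001]
wrist_force: [0.5, 0.6, -0.8]
finger_gap: 0.992
gripper_force: 0.0
```

```bash
cat >> h.py <<'E'
def wlook(names,png=None):
    m=camera_model("wrist"); im=get_image("wrist")
    if png: cv2.imwrite(png,im)
    for n,z in names.items():
        for r in regions_of(n,"wrist")[:2]:
            p=max(cv2.findContours(r["mask"].astype(np.uint8),0,1)[0],key=len)
            q=np.array([world("wrist",x[0],z,m) for x in p],np.float32); b=cv2.minAreaRect(q)
            print(n,round(r["score"],2),np.round(cen(r["mask"])),"rect",np.round(b[0],4),np.round(b[1],4),round(b[2],1))
    return im,m
E
python3 - <<'E'
from h import *
plan(.530,.081,.15,4.8)
wlook(dict(brass_hub=.020,steel_hub=.020,milled_block=.036,v_block=.048,black_plate=.014,green_plate=.014,yellow_plate=.014,orange_plate=.014),"pics/w2.png")
E
```

```text
t 4.1 tcp [0.5294 0.0754 0.153 ] psi 4.3 tilt [ 0.001 -0.003 -1.   ] q7 -0.18 -> wz -0.5 dx 5.6 dy 1.0 dz 3.0 total 6
brass_hub 0.92 [334.  12.] rect [0.529  0.2344] [0.0308 0.0253] 5.4
milled_block 0.96 [335.  93.] rect [0.535 0.16 ] [0.0561 0.0325] 80.9
milled_block 0.73 [436. 152.] rect [0.6305 0.1181] [0.033  0.0588] 46.1
v_block 0.74 [324. 184.] rect [0.531  0.0845] [0.0393 0.0507] 5.8
black_plate 0.68 [334.  27.] rect [0.53   0.2277] [0.0617 0.0495] 0.6
yellow_plate 0.65 [325.  94.] rect [0.5151 0.1602] [0.0299 0.063 ] 3.7
orange_plate 0.91 [330. 164.] rect [0.534  0.0855] [0.0615 0.0624] 1.6
```

View pics/w2.png

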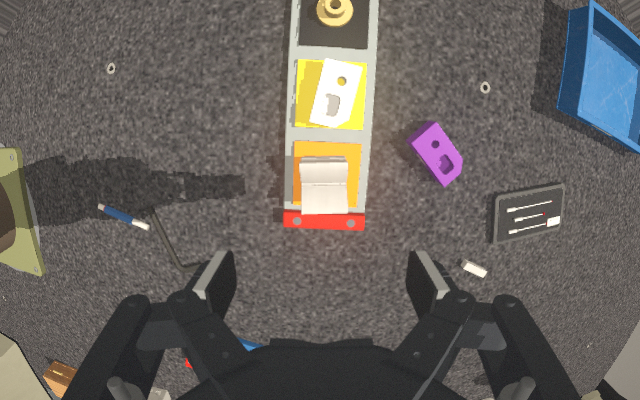

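The wrist view shows the V-block at (324,184) on orange, next to the red stop. Both cameras put it at about (0.531, 0.081) with yaw 5°. Descend and grip.

>>> jog_arm([
  {"dx": 5.5, "dy": 2, "dz": 35, "wx": 0, "wy": 0, "wz": -0.5, "fingers": 85},
  {"dx": 0, "dy": 0, "dz": 35, "wx": 0, "wy": 0, "wz": 0, "fingers": 75},
  {"dx": 0, "dy": 0, "dz": 35, "wx": 0, "wy": 0, "wz": 0, "fingers": 70},
  {"dx": 0, "dy": 0, "dz": 20, "wx": 0, "wy": 0, "wz": 0, "fingers": 65},
  {"dx": 0, "dy": 0, "dz": 9, "wx": 0, "wy": 0, "wz": 0, "fingers": 60},
  {"dx": 0, "dy": 0, "dz": 0, "wx": 0, "wy": 0, "wz": 0, "fingers": 30},
  {"dx": 0, "dy": 0, "dz": 0, "wx": 0, "wy": 0, "wz": 0, "fingers": 30},
  {"dx": 0, "dy": 0, "dz": 0, "wx": 0, "wy": 0, "wz": 0, "fingers": 30},
  {"dx": 0, "dy": 0, "dz": 0, "wx": 0, "wy": 0, "wz": 0, "fingers": 30},
  {"dx": 0, "dy": 0, "dz": 0, "wx": 0, "wy": 0, "wz": 0, "fingers": 30},
])

```text
t: 5.8
tcp_pos: [0.5294, 0.0863, 0.0199]
eef_rot: [0.674, 0.739, 0.0, 0.0]
wrist_force: [-0.9, 0.5, 5.7]
finger_gap: 0.454
gripper_force: 62.7
```

>>> jog_arm([
  {"dx": 0, "dy": 0, "dz": -15, "wx": 0, "wy": 0, "wz": 0, "fingers": 30},
  {"dx": 0, "dy": 0, "dz": -35, "wx": 0, "wy": 0, "wz": 0, "fingers": 30},
  {"dx": 0, "dy": 0, "dz": -35, "wx": 0, "wy": 0, "wz": -10, "fingers": 30},
  {"dx": 0, "dy": 0, "dz": -10, "wx": 0, "wy": 0, "wz": -10, "fingers": 30},
  {"dx": 0, "dy": 0, "dz": 0, "wx": 0, "wy": 0, "wz": -10, "fingers": 30},
  {"dx": 0, "dy": 0, "dz": 0, "wx": 0, "wy": 0, "wz": -10, "fingers": 30},
  {"dx": 0, "dy": 0, "dz": 0, "wx": 0, "wy": 0, "wz": -10, "fingers": 30},
  {"dx": 0, "dy": 0, "dz": 0, "wx": 0, "wy": 0, "wz": -10, "fingers": 30},
  {"dx": 0, "dy": 0, "dz": 0, "wx": 0, "wy": 0, "wz": -10, "fingers": 30},
  {"dx": -22, "dy": -35, "dz": 0, "wx": 0, "wy": 0, "wz": 0, "fingers": 30},
])

```text
t: 7.05
tcp_pos: [0.5408, 0.0505, 0.1148]
eef_rot: [0.124, 0.992, 0.002, -0.0]
wrist_force: [0.9, -0.9, -4.4]
finger_gap: 0.455
gripper_force: 61.8
```

>>> jog_arm([
  {"dx": -22, "dy": -35, "dz": 0, "wx": 0, "wy": 0, "wz": 0, "fingers": 30},
  {"dx": -22, "dy": -35, "dz": 0, "wx": 0, "wy": 0, "wz": 0, "fingers": 30},
  {"dx": -22, "dy": -35, "dz": 0, "wx": 0, "wy": 0, "wz": 0, "fingers": 30},
  {"dx": -22, "dy": -35, "dz": 0, "wx": 0, "wy": 0, "wz": 0, "fingers": 30},
  {"dx": -22, "dy": -35, "dz": 0, "wx": 0, "wy": 0, "wz": 0, "fingers": 30},
  {"dx": -22, "dy": -35, "dz": 0, "wx": 0, "wy": 0, "wz": 0, "fingers": 30},
  {"dx": -22, "dy": -35, "dz": 0, "wx": 0, "wy": 0, "wz": 0, "fingers": 30},
  {"dx": 0, "dy": 0, "dz": 0, "wx": 0, "wy": 0, "wz": 0, "fingers": 30},
  {"dx": 0, "dy": 0, "dz": 0, "wx": 0, "wy": 0, "wz": 0, "fingers": 30},
])

```text
t: 8.18
tcp_pos: [0.627, -0.2291, 0.1139]
eef_rot: [0.128, 0.992, 0.0, -0.001]
wrist_force: [1.4, 1.3, -3.5]
finger_gap: 0.45
gripper_force: 61.8
```

Run:
```python
from h import *
plan(.6292,-.2330,.018,75.2)
im,m=wlook(dict(v_block=.12),"pics/w3.png")
g=cv2.cvtColor(im,cv2.COLOR_BGR2HSV); g=((g[...,1]<60)&(g[...,2]>100)).astype(np.uint8)
n,l,st,ce=cv2.connectedComponentsWithStats(g)
for i in range(1,n):
    if 300<st[i,4]<9000: print(st[i],np.round(world("wrist",ce[i],.01,m),4))
```

```text
t 8.18 tcp [ 0.627  -0.2291  0.1139] psi 75.2 tilt [-0.002  0.001 -1.   ] q7 1.19 -> wz 0.0 dx -3.1 dy -3.2 dz 95.9 total 96
v_block 0.72 [321. 275.] rect [ 0.6388 -0.2324] [0.0472 0.0687] 76.1
[  0   0  31  47 777] [ 0.3081 -0.534 ]
[ 282    0   73   59 4253] [ 0.4937 -0.1966]
[613  23  27  37 759] [0.5312 0.1703]
[ 282   81   73   72 5120] [ 0.5621 -0.2147]
[ 179  308   53   88 1432] [ 0.7624 -0.3899]
[   0  326   40   74 1572] [ 0.8679 -1.068 ]
[ 19 328  59  72 381] [ 0.8405 -0.8211]
[410 336  48  53 610] [ 0.8626 -0.1574]
```

View pics/w3.png

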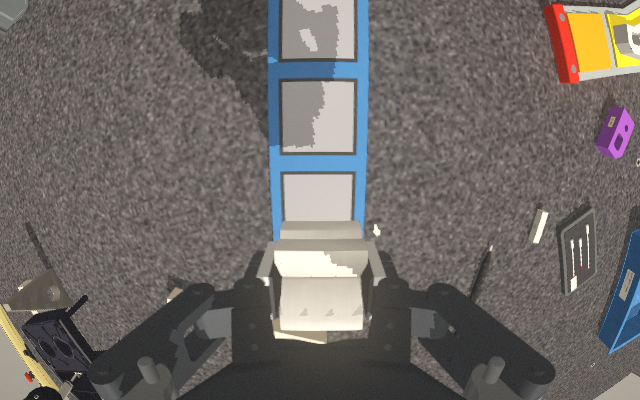

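The V-block is held square over the far seat, and the neighbouring seats confirm the rail pose.

>>> jog_arm([
  {"dx": -3, "dy": -3, "dz": 30, "wx": 0, "wy": 0, "wz": 0, "fingers": 30},
  {"dx": 0, "dy": 0, "dz": 35, "wx": 0, "wy": 0, "wz": 0, "fingers": 30},
  {"dx": 0, "dy": 0, "dz": 20, "wx": 0, "wy": 0, "wz": 0, "fingers": 30},
  {"dx": 0, "dy": 0, "dz": 8, "wx": 0, "wy": 0, "wz": 0, "fingers": 30},
  {"dx": 0, "dy": 0, "dz": 4, "wx": 0, "wy": 0, "wz": 0, "fingers": 30},
  {"dx": 0, "dy": 0, "dz": 0, "wx": 0, "wy": 0, "wz": 0, "fingers": 30},
  {"dx": 0, "dy": 0, "dz": 0, "wx": 0, "wy": 0, "wz": 0, "fingers": 30},
])

```text
t: 9.15
tcp_pos: [0.631, -0.2333, 0.0183]
eef_rot: [0.128, 0.992, -0.0, 0.001]
wrist_force: [0.2, 0.2, -3.3]
finger_gap: 0.455
gripper_force: 61.7
```

>>> jog_arm([
  {"dx": 1.8, "dy": 0, "dz": 2, "wx": 0, "wy": 0, "wz": 0, "fingers": 30},
  {"dx": 0, "dy": 0, "dz": 0, "wx": 0, "wy": 0, "wz": 0, "fingers": 30},
  {"dx": 0, "dy": 0, "dz": 0, "wx": 0, "wy": 0, "wz": 0, "fingers": 30},
  {"dx": 0, "dy": 0, "dz": 0, "wx": 0, "wy": 0, "wz": 0, "fingers": 60},
  {"dx": 0, "dy": 0, "dz": 0, "wx": 0, "wy": 0, "wz": 0, "fingers": 70},
  {"dx": 0, "dy": 0, "dz": 0, "wx": 0, "wy": 0, "wz": 0, "fingers": 70},
  {"dx": 0, "dy": 0, "dz": -35, "wx": 0, "wy": 0, "wz": 0, "fingers": 80},
  {"dx": 0, "dy": 0, "dz": -45, "wx": 0, "wy": 0, "wz": 0, "fingers": 80},
  {"dx": 0, "dy": 0, "dz": -45, "wx": 0, "wy": 0, "wz": 0, "fingers": 80},
  {"dx": 0, "dy": 0, "dz": 0, "wx": 0, "wy": 0, "wz": 0, "fingers": 80},
])

```text
t: 10.4
tcp_pos: [0.6315, -0.233, 0.1446]
eef_rot: [0.128, 0.992, -0.0, 0.004]
wrist_force: [0.4, 0.3, 0.5]
finger_gap: 0.94
gripper_force: 0.0
```

Run:
```python
from h import *
plan(.535,.160,.14,-9.1)
wlook(dict(v_block=.044))
im=get_image("top")
for r in regions_of("v_block","top")[:2]:
    p=max(cv2.findContours(r["mask"].astype(np.uint8),0,1)[0],key=len)
    b=cv2.minAreaRect(np.array([world("top",x[0],.04) for x in p],np.float32)); print("top",b)
```

```text
t 10.4 tcp [ 0.6315 -0.233   0.1446] psi 75.2 tilt [ 0.008 -0.002 -1.   ] q7 1.21 -> wz 84.3 dx 372.8 dy -157.4 dz 4.6 total 405
v_block 0.66 [320. 195.] rect [ 0.6304 -0.2332] [0.0398 0.0512] 75.1
top ((0.6309747099876404, -0.23170621693134308), (0.04426003620028496, 0.050130169838666916), 75.92469787597656)
```

The V-block stands about 1 mm from its seat centre. Next is the milled block.

>>> jog_arm([
  {"dx": 0, "dy": 0, "dz": 0, "wx": 0, "wy": 0, "wz": 10.5, "fingers": 80},
  {"dx": 0, "dy": 0, "dz": 0, "wx": 0, "wy": 0, "wz": 10.5, "fingers": 80},
  {"dx": 0, "dy": 0, "dz": 0, "wx": 0, "wy": 0, "wz": 10.5, "fingers": 80},
  {"dx": 0, "dy": 0, "dz": 0, "wx": 0, "wy": 0, "wz": 10.5, "fingers": 80},
  {"dx": 0, "dy": 0, "dz": 0, "wx": 0, "wy": 0, "wz": 10.5, "fingers": 80},
  {"dx": 0, "dy": 0, "dz": 0, "wx": 0, "wy": 0, "wz": 10.5, "fingers": 80},
  {"dx": 0, "dy": 0, "dz": 0, "wx": 0, "wy": 0, "wz": 10.5, "fingers": 80},
  {"dx": 0, "dy": 0, "dz": 0, "wx": 0, "wy": 0, "wz": 10.5, "fingers": 80},
  {"dx": 41.5, "dy": -17.5, "dz": 0, "wx": 0, "wy": 0, "wz": 0, "fingers": 80},
  {"dx": 41.5, "dy": -17.5, "dz": 0, "wx": 0, "wy": 0, "wz": 0, "fingers": 80},
])

```text
t: 11.85
tcp_pos: [0.6053, -0.1444, 0.1386]
eef_rot: [0.759, 0.651, -0.001, -0.001]
wrist_force: [0.4, 1.0, -0.0]
finger_gap: 0.94
gripper_force: 0.0
```

>>> jog_arm([
  {"dx": 41.5, "dy": -17.5, "dz": 0, "wx": 0, "wy": 0, "wz": 0, "fingers": 80},
  {"dx": 41.5, "dy": -17.5, "dz": 0, "wx": 0, "wy": 0, "wz": 0, "fingers": 80},
  {"dx": 41.5, "dy": -17.5, "dz": 0, "wx": 0, "wy": 0, "wz": 0, "fingers": 80},
  {"dx": 41.5, "dy": -17.5, "dz": 0, "wx": 0, "wy": 0, "wz": 0, "fingers": 80},
  {"dx": 41.5, "dy": -17.5, "dz": 0, "wx": 0, "wy": 0, "wz": 0, "fingers": 80},
  {"dx": 41.5, "dy": -17.5, "dz": 0, "wx": 0, "wy": 0, "wz": 0, "fingers": 80},
  {"dx": 41.5, "dy": -17.5, "dz": 0, "wx": 0, "wy": 0, "wz": 0, "fingers": 65},
  {"dx": 0, "dy": 0, "dz": 0, "wx": 0, "wy": 0, "wz": 0, "fingers": 65},
  {"dx": 0, "dy": 0, "dz": 0, "wx": 0, "wy": 0, "wz": 0, "fingers": 65},
  {"dx": 0, "dy": 0, "dz": 0, "wx": 0, "wy": 0, "wz": 0, "fingers": 65},
])

```text
t: 13.1
tcp_pos: [0.5298, 0.1584, 0.1399]
eef_rot: [0.76, 0.65, -0.001, 0.0]
wrist_force: [-0.4, 0.4, 0.4]
finger_gap: 0.761
gripper_force: 0.0
```

Run:
```python
from h import *
plan(.535,.160,.018,-9.1)
wlook(dict(brass_hub=.020,steel_hub=.020,milled_block=.033,black_plate=.014,green_plate=.014))
```

```text
t 13.1 tcp [0.5298 0.1584 0.1399] psi -8.9 tilt [-0.001 -0.002 -1.   ] q7 -0.51 -> wz 0.2 dx 2.4 dy 4.9 dz 121.9 total 122
brass_hub 0.7 [305. 100.] rect [0.5292 0.2385] [0.0303 0.0312] 35.4
steel_hub 0.76 [286.  17.] rect [0.524  0.3126] [0.0325 0.0296] 81.3
steel_hub 0.67 [199.  64.] rect [0.4425 0.2894] [0.0279 0.0286] 29.8
milled_block 0.87 [327. 189.] rect [0.5357 0.1615] [0.0616 0.0324] 80.4
milled_block 0.69 [436. 213.] rect [0.632  0.1232] [0.0311 0.0626] 46.4
black_plate 0.91 [308. 104.] rect [0.5299 0.235 ] [0.0621 0.0623] 1.2
green_plate 0.85 [293.  31.] rect [0.5283 0.3077] [0.0625 0.0602] 0.7
green_plate 0.29 [305. 100.] rect [0.5282 0.2385] [0.0295 0.0317] 80.6
```

>>> jog_arm([
  {"dx": 2, "dy": 5, "dz": 30, "wx": 0, "wy": 0, "wz": 0.5, "fingers": 65},
  {"dx": 0, "dy": 0, "dz": 40, "wx": 0, "wy": 0, "wz": 0, "fingers": 65},
  {"dx": 0, "dy": 0, "dz": 35, "wx": 0, "wy": 0, "wz": 0, "fingers": 60},
  {"dx": 0, "dy": 0, "dz": 18, "wx": 0, "wy": 0, "wz": 0, "fingers": 55},
  {"dx": 0, "dy": 0, "dz": 0, "wx": 0, "wy": 0, "wz": 0, "fingers": 50},
  {"dx": 0, "dy": 0, "dz": 0, "wx": 0, "wy": 0, "wz": 0, "fingers": 22},
  {"dx": 0, "dy": 0, "dz": 0, "wx": 0, "wy": 0, "wz": 0, "fingers": 22},
  {"dx": 0, "dy": 0, "dz": 0, "wx": 0, "wy": 0, "wz": 0, "fingers": 22},
  {"dx": 0, "dy": 0, "dz": 0, "wx": 0, "wy": 0, "wz": 0, "fingers": 22},
  {"dx": 0, "dy": 0, "dz": 0, "wx": 0, "wy": 0, "wz": 0, "fingers": 22},
])

```text
t: 14.65
tcp_pos: [0.5358, 0.162, 0.0187]
eef_rot: [0.762, 0.648, 0.001, 0.0]
wrist_force: [1.2, 0.2, 7.7]
finger_gap: 0.354
gripper_force: 61.2
```

Run:
```python
from h import *
plan(.5352,.1594,.017,-9.4)
plan(.5618,-.2153,.12,75.2)
```

```text
t 14.65 tcp [0.5358 0.162  0.0187] psi -9.2 tilt [ 0.002  0.001 -1.   ] q7 -0.52 -> wz 0.2 dx -2.6 dy -0.2 dz 1.7 total 3
t 14.65 tcp [0.5358 0.162  0.0187] psi -9.2 tilt [ 0.002  0.001 -1.   ] q7 -0.52 -> wz -84.4 dx -121.5 dy -358.1 dz -101.3 total 391
```

>>> jog_arm([
  {"dx": 0, "dy": 0, "dz": -20, "wx": 0, "wy": 0, "wz": 0, "fingers": 22},
  {"dx": 0, "dy": 0, "dz": -40, "wx": 0, "wy": 0, "wz": 0, "fingers": 22},
  {"dx": 0, "dy": 0, "dz": -30, "wx": 0, "wy": 0, "wz": -10.5, "fingers": 22},
  {"dx": 0, "dy": 0, "dz": -10, "wx": 0, "wy": 0, "wz": -10.5, "fingers": 22},
  {"dx": 0, "dy": 0, "dz": 0, "wx": 0, "wy": 0, "wz": -10.5, "fingers": 22},
  {"dx": 0, "dy": 0, "dz": 0, "wx": 0, "wy": 0, "wz": -10.5, "fingers": 22},
  {"dx": 0, "dy": 0, "dz": 0, "wx": 0, "wy": 0, "wz": -10.5, "fingers": 22},
  {"dx": 0, "dy": 0, "dz": 0, "wx": 0, "wy": 0, "wz": -10.5, "fingers": 22},
  {"dx": 0, "dy": 0, "dz": 0, "wx": 0, "wy": 0, "wz": -10.5, "fingers": 22},
  {"dx": 0, "dy": 0, "dz": 0, "wx": 0, "wy": 0, "wz": -10.5, "fingers": 22},
])

```text
t: 15.9
tcp_pos: [0.535, 0.1611, 0.1185]
eef_rot: [0.13, 0.992, -0.0, 0.001]
wrist_force: [0.2, 0.3, -1.3]
finger_gap: 0.358
gripper_force: 60.2
```

>>> jog_arm([
  {"dx": -15, "dy": -45, "dz": 0, "wx": 0, "wy": 0, "wz": 0, "fingers": 22},
  {"dx": -15, "dy": -45, "dz": 0, "wx": 0, "wy": 0, "wz": 0, "fingers": 22},
  {"dx": -15, "dy": -45, "dz": 0, "wx": 0, "wy": 0, "wz": 0, "fingers": 22},
  {"dx": -15, "dy": -45, "dz": 0, "wx": 0, "wy": 0, "wz": 0, "fingers": 22},
  {"dx": -15, "dy": -45, "dz": 0, "wx": 0, "wy": 0, "wz": 0, "fingers": 22},
  {"dx": -15, "dy": -45, "dz": 0, "wx": 0, "wy": 0, "wz": 0, "fingers": 22},
  {"dx": -15, "dy": -45, "dz": 0, "wx": 0, "wy": 0, "wz": 0, "fingers": 22},
  {"dx": -14, "dy": -43, "dz": 0, "wx": 0, "wy": 0, "wz": 0, "fingers": 22},
  {"dx": 0, "dy": 0, "dz": 0, "wx": 0, "wy": 0, "wz": 0, "fingers": 22},
  {"dx": 0, "dy": 0, "dz": 0, "wx": 0, "wy": 0, "wz": 0, "fingers": 22},
])

```text
t: 17.15
tcp_pos: [0.5554, -0.2147, 0.1181]
eef_rot: [0.133, 0.991, -0.0, 0.0]
wrist_force: [0.2, 0.7, -2.2]
finger_gap: 0.354
gripper_force: 60.2
```

Run:
```python
from h import *
plan(.5618-.0026*.967,-.2153+.0026*.255,.0150,75.2)
wlook({},"pics/w4.png")
```

```text
t 17.15 tcp [ 0.5554 -0.2147  0.1181] psi 74.8 tilt [ 0. -0. -1.] q7 1.08 -> wz -0.4 dx -3.7 dy 1.1 dz 103.1 total 103
```

View pics/w4.png

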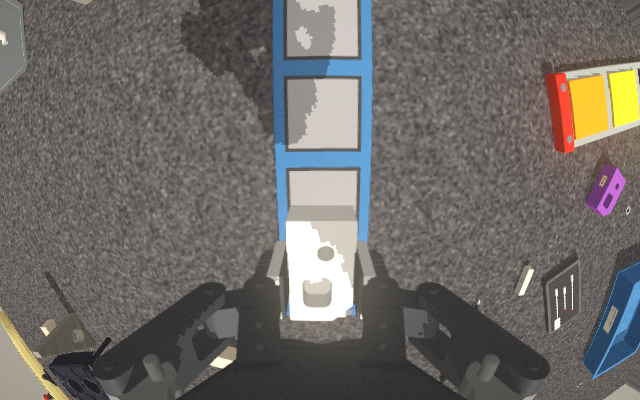

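The milled block is held square at (320,260) and lined up with the rail. Lower it.

>>> jog_arm([
  {"dx": -3.5, "dy": 1, "dz": 30, "wx": 0, "wy": 0, "wz": -0.4, "fingers": 22},
  {"dx": 0, "dy": 0, "dz": 40, "wx": 0, "wy": 0, "wz": 0, "fingers": 22},
  {"dx": 0, "dy": 0, "dz": 20, "wx": 0, "wy": 0, "wz": 0, "fingers": 22},
  {"dx": 0, "dy": 0, "dz": 8, "wx": 0, "wy": 0, "wz": 0, "fingers": 22},
  {"dx": 0, "dy": 0, "dz": 3, "wx": 0, "wy": 0, "wz": 0, "fingers": 22},
  {"dx": 0, "dy": 0, "dz": 0, "wx": 0, "wy": 0, "wz": 0, "fingers": 22},
  {"dx": 0, "dy": 0, "dz": 0, "wx": 0, "wy": 0, "wz": 0, "fingers": 22},
])

```text
t: 18.08
tcp_pos: [0.5599, -0.2152, 0.0172]
eef_rot: [0.129, 0.992, -0.0, 0.001]
wrist_force: [-0.9, 1.1, -1.8]
finger_gap: 0.359
gripper_force: 60.1
```

Run:
```python
from h import *
plan(.5618-.0026*.967,-.2153+.0026*.255,.0150,75.2)
```

```text
t 18.07 tcp [ 0.5599 -0.2152  0.0172] psi 75.2 tilt [ 0.002 -0.    -1.   ] q7 1.0 -> wz -0.0 dx 0.7 dy 0.4 dz 2.2 total 2
```

>>> jog_arm([
  {"dx": 0.7, "dy": 0.4, "dz": 2, "wx": 0, "wy": 0, "wz": 0, "fingers": 22},
  {"dx": 0, "dy": 0, "dz": 0, "wx": 0, "wy": 0, "wz": 0, "fingers": 22},
  {"dx": 0, "dy": 0, "dz": 0, "wx": 0, "wy": 0, "wz": 0, "fingers": 22},
  {"dx": 0, "dy": 0, "dz": 0, "wx": 0, "wy": 0, "wz": 0, "fingers": 50},
  {"dx": 0, "dy": 0, "dz": 0, "wx": 0, "wy": 0, "wz": 0, "fingers": 60},
  {"dx": 0, "dy": 0, "dz": 0, "wx": 0, "wy": 0, "wz": 0, "fingers": 60},
  {"dx": 0, "dy": 0, "dz": -35, "wx": 0, "wy": 0, "wz": 0, "fingers": 65},
  {"dx": 0, "dy": 0, "dz": -45, "wx": 0, "wy": 0, "wz": 0, "fingers": 65},
  {"dx": 0, "dy": 0, "dz": -45, "wx": 0, "wy": 0, "wz": 0, "fingers": 65},
  {"dx": 0, "dy": 0, "dz": 0, "wx": 0, "wy": 0, "wz": 0, "fingers": 65},
])

```text
t: 19.32
tcp_pos: [0.5612, -0.2147, 0.1428]
eef_rot: [0.129, 0.992, -0.0, 0.004]
wrist_force: [0.7, 0.1, 0.3]
finger_gap: 0.762
gripper_force: 0.0
```

Run:
```python
from h import *
plan(.528,.2385,.14,1.6)
wlook(dict(milled_block=.032))
```

```text
t 19.32 tcp [ 0.5612 -0.2147  0.1428] psi 75.1 tilt [ 0.007 -0.001 -1.   ] q7 1.11 -> wz 73.5 dx 454.0 dy -20.5 dz 2.8 total 454
milled_block 0.95 [592. 181.] rect [0.6279 0.0927] [0.0528 0.0603] 45.6
milled_block 0.86 [320. 189.] rect [ 0.5584 -0.2142] [0.0322 0.0598] 74.1
```

Milled block is within 2 mm of its seat. Brass hub next.

>>> jog_arm([
  {"dx": 0, "dy": 0, "dz": 0, "wx": 0, "wy": 0, "wz": 10.5, "fingers": 65},
  {"dx": 0, "dy": 0, "dz": 0, "wx": 0, "wy": 0, "wz": 10.5, "fingers": 65},
  {"dx": 0, "dy": 0, "dz": 0, "wx": 0, "wy": 0, "wz": 10.5, "fingers": 65},
  {"dx": 0, "dy": 0, "dz": 0, "wx": 0, "wy": 0, "wz": 10.5, "fingers": 65},
  {"dx": 0, "dy": 0, "dz": 0, "wx": 0, "wy": 0, "wz": 10.5, "fingers": 65},
  {"dx": 0, "dy": 0, "dz": 0, "wx": 0, "wy": 0, "wz": 10.5, "fingers": 65},
  {"dx": 0, "dy": 0, "dz": 0, "wx": 0, "wy": 0, "wz": 10.5, "fingers": 65},
  {"dx": 50, "dy": -2, "dz": 0, "wx": 0, "wy": 0, "wz": 0, "fingers": 65},
  {"dx": 50, "dy": -2, "dz": 0, "wx": 0, "wy": 0, "wz": 0, "fingers": 65},
  {"dx": 50, "dy": -2, "dz": 0, "wx": 0, "wy": 0, "wz": 0, "fingers": 65},
])

```text
t: 20.68
tcp_pos: [0.5469, -0.0633, 0.1376]
eef_rot: [0.697, 0.717, -0.001, -0.001]
wrist_force: [0.5, -0.5, -0.1]
finger_gap: 0.761
gripper_force: 0.0
```

>>> jog_arm([
  {"dx": 50, "dy": -2, "dz": 0, "wx": 0, "wy": 0, "wz": 0, "fingers": 60},
  {"dx": 50, "dy": -2, "dz": 0, "wx": 0, "wy": 0, "wz": 0, "fingers": 60},
  {"dx": 50, "dy": -2, "dz": 0, "wx": 0, "wy": 0, "wz": 0, "fingers": 60},
  {"dx": 50, "dy": -2, "dz": 0, "wx": 0, "wy": 0, "wz": 0, "fingers": 60},
  {"dx": 50, "dy": -3, "dz": 0, "wx": 0, "wy": 0, "wz": 0, "fingers": 60},
  {"dx": 50, "dy": -3, "dz": 0, "wx": 0, "wy": 0, "wz": 0, "fingers": 60},
  {"dx": 0, "dy": 0, "dz": 0, "wx": 0, "wy": 0, "wz": 0, "fingers": 60},
  {"dx": 0, "dy": 0, "dz": 0, "wx": 0, "wy": 0, "wz": 0, "fingers": 55},
  {"dx": 0, "dy": 0, "dz": 0, "wx": 0, "wy": 0, "wz": 0, "fingers": 50},
  {"dx": 0, "dy": 0, "dz": 0, "wx": 0, "wy": 0, "wz": 0, "fingers": 50},
])

```text
t: 21.92
tcp_pos: [0.5258, 0.2332, 0.1391]
eef_rot: [0.698, 0.717, -0.0, 0.0]
wrist_force: [-1.1, 0.0, 0.3]
finger_gap: 0.585
gripper_force: 0.0
```

Run:
```python
from h import *
plan(.528,.2385,.018,1.6)
im,m=wlook(dict(brass_hub=.020,steel_hub=.020,black_plate=.014,green_plate=.014),"pics/w5.png")
for n in ("brass_hub","steel_hub"):
    for r in pinpoint(n,"wrist")[:2]: print(n,r["score"],np.round(world("wrist",r["location"],.014,m),4))
cv2.imwrite("pics/w5c.png",cv2.resize(im[0:330,180:480],None,fx=1.8,fy=1.8))
```

```text
t 21.93 tcp [0.5258 0.2332 0.1391] psi 1.5 tilt [-0.    -0.001 -1.   ] q7 -0.52 -> wz -0.1 dx 5.3 dy 2.4 dz 121.1 total 121
brass_hub 0.94 [325. 184.] rect [0.5291 0.2389] [0.0321 0.0331] 44.9
steel_hub 0.96 [226. 121.] rect [0.441  0.2937] [0.0272 0.0295] 89.2
black_plate 0.7 [325. 186.] rect [0.5298 0.2351] [0.0617 0.0639] 1.5
green_plate 0.67 [326. 103.] rect [0.528  0.3102] [0.0637 0.0638] 1.6
brass_hub 0.67 [0.5314 0.2398]
steel_hub 0.92 [0.4435 0.2957]
steel_hub 0.57 [0.5246 0.3112]
```

View pics/w5c.png

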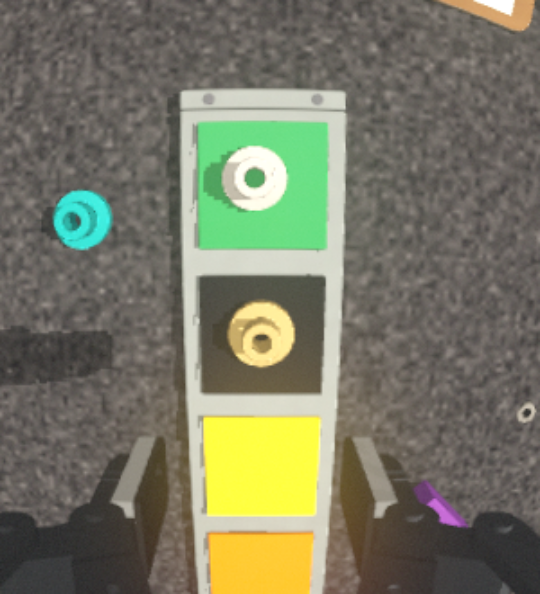

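The brass hub is centred on black at about (0.529, 0.2385). The turquoise hub stands clear at the left. Descend low.

>>> jog_arm([
  {"dx": 5.3, "dy": 3, "dz": 30, "wx": 0, "wy": 0, "wz": 0, "fingers": 48},
  {"dx": 0, "dy": 0, "dz": 40, "wx": 0, "wy": 0, "wz": 0, "fingers": 48},
  {"dx": 0, "dy": 0, "dz": 30, "wx": 0, "wy": 0, "wz": 0, "fingers": 48},
  {"dx": 0, "dy": 0, "dz": 16, "wx": 0, "wy": 0, "wz": 0, "fingers": 48},
  {"dx": 0, "dy": 0, "dz": 6, "wx": 0, "wy": 0, "wz": 0, "fingers": 48},
  {"dx": 0, "dy": 0, "dz": 3, "wx": 0, "wy": 0, "wz": 0, "fingers": 48},
  {"dx": 0, "dy": 0, "dz": 0, "wx": 0, "wy": 0, "wz": 0, "fingers": 48},
  {"dx": 0, "dy": 0, "dz": 0, "wx": 0, "wy": 0, "wz": 0, "fingers": 48},
])

```text
t: 23.28
tcp_pos: [0.5289, 0.2405, 0.0151]
eef_rot: [0.697, 0.717, 0.001, 0.0]
wrist_force: [-1.2, -0.5, -0.4]
finger_gap: 0.562
gripper_force: 0.0
```

Run:
```python
from h import *
plan(.529,.2385,.014,1.6)
im,m=wlook(dict(brass_hub=.021))
cv2.imwrite("pics/w6.png",cv2.resize(im[150:390,180:460],None,fx=2.4,fy=2.4))
```

```text
t 23.27 tcp [0.5289 0.2405 0.0151] psi 1.7 tilt [ 0.001  0.001 -1.   ] q7 -0.54 -> wz 0.1 dx -2.0 dy 0.0 dz 1.1 total 2
brass_hub 0.65 [321. 262.] rect [0.529  0.2394] [0.0338 0.0341] 46.5
```

View pics/w6.png

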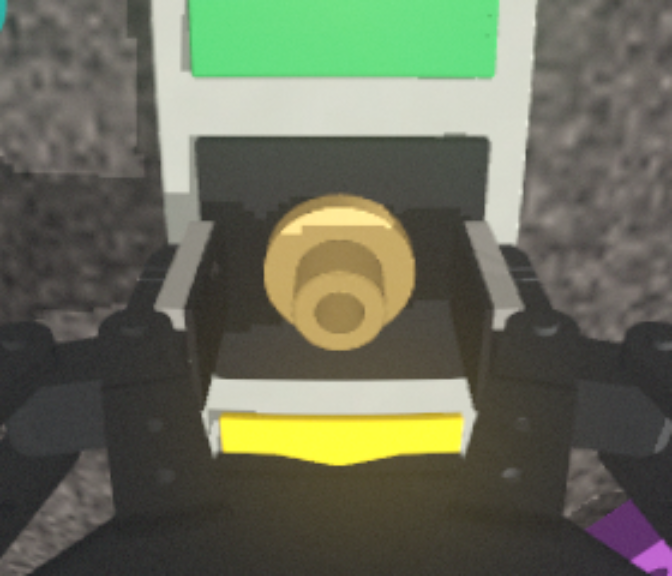

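The brass hub sits between the pads, which straddle its flange. Close.

>>> jog_arm([
  {"dx": -1.5, "dy": 0, "dz": 0, "wx": 0, "wy": 0, "wz": 0, "fingers": 40},
  {"dx": 0, "dy": 0, "dz": 0, "wx": 0, "wy": 0, "wz": 0, "fingers": 36},
  {"dx": 0, "dy": 0, "dz": 0, "wx": 0, "wy": 0, "wz": 0, "fingers": 24},
  {"dx": 0, "dy": 0, "dz": 0, "wx": 0, "wy": 0, "wz": 0, "fingers": 24},
  {"dx": 0, "dy": 0, "dz": 0, "wx": 0, "wy": 0, "wz": 0, "fingers": 24},
  {"dx": 0, "dy": 0, "dz": 0, "wx": 0, "wy": 0, "wz": 0, "fingers": 24},
  {"dx": 0, "dy": 0, "dz": 0, "wx": 0, "wy": 0, "wz": 0, "fingers": 24},
], newtons=50)

```text
t: 24.25
tcp_pos: [0.5284, 0.2385, 0.0147]
eef_rot: [0.697, 0.717, -0.0, 0.0]
wrist_force: [-1.6, 0.1, 5.5]
finger_gap: 0.337
gripper_force: 49.1
```

Run:
```python
from h import *
plan(.529,.2387,.014,1.6)
plan(.4894,-.1961,.12,75.2)
```

```text
t 24.25 tcp [0.5284 0.2385 0.0147] psi 1.7 tilt [-0. -0. -1.] q7 -0.53 -> wz 0.1 dx 0.2 dy 0.6 dz 0.7 total 1
t 24.25 tcp [0.5284 0.2385 0.0147] psi 1.7 tilt [-0. -0. -1.] q7 -0.53 -> wz -73.5 dx -73.3 dy -430.2 dz -105.3 total 449
```

>>> jog_arm([
  {"dx": 0, "dy": 0, "dz": -20, "wx": 0, "wy": 0, "wz": 0, "fingers": 24},
  {"dx": 0, "dy": 0, "dz": -40, "wx": 0, "wy": 0, "wz": 0, "fingers": 24},
  {"dx": 0, "dy": 0, "dz": -30, "wx": 0, "wy": 0, "wz": -10.5, "fingers": 24},
  {"dx": 0, "dy": 0, "dz": -15, "wx": 0, "wy": 0, "wz": -10.5, "fingers": 24},
  {"dx": 0, "dy": 0, "dz": 0, "wx": 0, "wy": 0, "wz": -10.5, "fingers": 24},
  {"dx": 0, "dy": 0, "dz": 0, "wx": 0, "wy": 0, "wz": -10.5, "fingers": 24},
  {"dx": 0, "dy": 0, "dz": 0, "wx": 0, "wy": 0, "wz": -10.5, "fingers": 24},
  {"dx": 0, "dy": 0, "dz": 0, "wx": 0, "wy": 0, "wz": -10.5, "fingers": 24},
  {"dx": 0, "dy": 0, "dz": 0, "wx": 0, "wy": 0, "wz": -10.5, "fingers": 24},
])

```text
t: 25.38
tcp_pos: [0.5288, 0.2384, 0.1203]
eef_rot: [0.126, 0.992, -0.0, 0.001]
wrist_force: [-0.9, 0.1, -0.6]
finger_gap: 0.333
gripper_force: 49.6
```

>>> jog_arm([
  {"dx": -8, "dy": -47, "dz": 0, "wx": 0, "wy": 0, "wz": 0, "fingers": 24},
  {"dx": -8, "dy": -47, "dz": 0, "wx": 0, "wy": 0, "wz": 0, "fingers": 24},
  {"dx": -8, "dy": -48, "dz": 0, "wx": 0, "wy": 0, "wz": 0, "fingers": 24},
  {"dx": -8, "dy": -48, "dz": 0, "wx": 0, "wy": 0, "wz": 0, "fingers": 24},
  {"dx": -8, "dy": -48, "dz": 0, "wx": 0, "wy": 0, "wz": 0, "fingers": 24},
  {"dx": -8, "dy": -48, "dz": 0, "wx": 0, "wy": 0, "wz": 0, "fingers": 24},
  {"dx": -8, "dy": -48, "dz": 0, "wx": 0, "wy": 0, "wz": 0, "fingers": 24},
  {"dx": -8, "dy": -48, "dz": 0, "wx": 0, "wy": 0, "wz": 0, "fingers": 24},
  {"dx": -9, "dy": -48, "dz": 0, "wx": 0, "wy": 0, "wz": 0, "fingers": 24},
  {"dx": 0, "dy": 0, "dz": 0, "wx": 0, "wy": 0, "wz": 0, "fingers": 24},
])

```text
t: 26.62
tcp_pos: [0.4874, -0.202, 0.1197]
eef_rot: [0.134, 0.991, -0.002, -0.0]
wrist_force: [0.3, -0.4, -0.1]
finger_gap: 0.335
gripper_force: 49.6
```

>>> jog_arm([
  {"dx": 0, "dy": 0, "dz": 0, "wx": 0, "wy": 0, "wz": 0, "fingers": 24},
])

```text
t: 26.75
tcp_pos: [0.4892, -0.1954, 0.1199]
eef_rot: [0.129, 0.992, 0.0, 0.001]
wrist_force: [0.3, 0.9, -0.4]
finger_gap: 0.336
gripper_force: 49.6
```

Run:
```python
from h import *
plan(.4894,-.1961,.0105,75.2)
im,m=wlook(dict(brass_hub=.12))
cv2.imwrite("pics/w7.png",im)
```

```text
t 26.75 tcp [ 0.4892 -0.1954  0.1199] psi 75.1 tilt [ 0.001 -0.    -1.   ] q7 1.0 -> wz -0.1 dx -0.4 dy -0.6 dz 109.4 total 109
brass_hub 0.76 [321. 259.] rect [ 0.4924 -0.1966] [0.0304 0.0394] 75.2
```

View pics/w7.png

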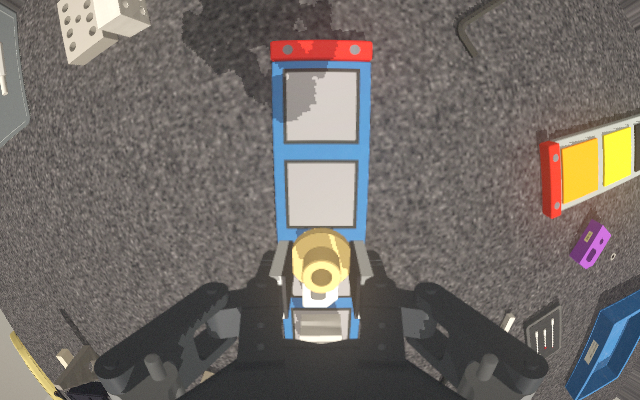

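The brass hub is held upright by its flange over the third seat. Lower it.

>>> jog_arm([
  {"dx": -0.4, "dy": -0.6, "dz": 35, "wx": 0, "wy": 0, "wz": 0, "fingers": 24},
  {"dx": 0, "dy": 0, "dz": 40, "wx": 0, "wy": 0, "wz": 0, "fingers": 24},
  {"dx": 0, "dy": 0, "dz": 20, "wx": 0, "wy": 0, "wz": 0, "fingers": 24},
  {"dx": 0, "dy": 0, "dz": 8, "wx": 0, "wy": 0, "wz": 0, "fingers": 24},
  {"dx": 0, "dy": 0, "dz": 4, "wx": 0, "wy": 0, "wz": 0, "fingers": 24},
  {"dx": 0, "dy": 0, "dz": 0, "wx": 0, "wy": 0, "wz": 0, "fingers": 24},
  {"dx": 0, "dy": 0, "dz": 0, "wx": 0, "wy": 0, "wz": 0, "fingers": 24},
])

```text
t: 27.72
tcp_pos: [0.4897, -0.1965, 0.013]
eef_rot: [0.129, 0.992, -0.0, 0.001]
wrist_force: [0.5, 0.7, -0.7]
finger_gap: 0.336
gripper_force: 49.6
```

Run:
```python
from h import *
plan(.4894,-.1961,.0105,75.2)
```

```text
t 27.73 tcp [ 0.4897 -0.1965  0.013 ] psi 75.2 tilt [ 0.001 -0.    -1.   ] q7 0.86 -> wz -0.0 dx 0.4 dy 0.3 dz 2.5 total 3
```

>>> jog_arm([
  {"dx": 0, "dy": 0, "dz": 2, "wx": 0, "wy": 0, "wz": 0, "fingers": 24},
  {"dx": 0, "dy": 0, "dz": 0, "wx": 0, "wy": 0, "wz": 0, "fingers": 24},
  {"dx": 0, "dy": 0, "dz": 0, "wx": 0, "wy": 0, "wz": 0, "fingers": 24},
  {"dx": 0, "dy": 0, "dz": 0, "wx": 0, "wy": 0, "wz": 0, "fingers": 45},
  {"dx": 0, "dy": 0, "dz": 0, "wx": 0, "wy": 0, "wz": 0, "fingers": 60},
  {"dx": 0, "dy": 0, "dz": 0, "wx": 0, "wy": 0, "wz": 0, "fingers": 60},
  {"dx": 0, "dy": 0, "dz": -35, "wx": 0, "wy": 0, "wz": 0, "fingers": 60},
  {"dx": 0, "dy": 0, "dz": -45, "wx": 0, "wy": 0, "wz": 0, "fingers": 60},
  {"dx": 0, "dy": 0, "dz": -45, "wx": 0, "wy": 0, "wz": 0, "fingers": 60},
  {"dx": 0, "dy": 0, "dz": 0, "wx": 0, "wy": 0, "wz": 0, "fingers": 50},
])

```text
t: 28.98
tcp_pos: [0.4913, -0.1967, 0.1382]
eef_rot: [0.129, 0.992, -0.0, 0.003]
wrist_force: [-0.3, 0.4, 0.1]
finger_gap: 0.585
gripper_force: 0.0
```

Run:
```python
from h import *
plan(.5245,.3120,.14,1.6)
wlook(dict(brass_hub=.017))
```

```text
t 28.98 tcp [ 0.4913 -0.1967  0.1382] psi 75.1 tilt [ 0.006 -0.001 -1.   ] q7 1.01 -> wz 73.5 dx 507.6 dy 47.4 dz -1.8 total 510
brass_hub 0.95 [321. 187.] rect [ 0.4885 -0.1966] [0.0311 0.0322] 75.1
```

Brass hub within 1 mm. Now the steel hub.

>>> jog_arm([
  {"dx": 0, "dy": 0, "dz": 0, "wx": 0, "wy": 0, "wz": 10.5, "fingers": 50},
  {"dx": 0, "dy": 0, "dz": 0, "wx": 0, "wy": 0, "wz": 10.5, "fingers": 50},
  {"dx": 0, "dy": 0, "dz": 0, "wx": 0, "wy": 0, "wz": 10.5, "fingers": 50},
  {"dx": 0, "dy": 0, "dz": 0, "wx": 0, "wy": 0, "wz": 10.5, "fingers": 50},
  {"dx": 0, "dy": 0, "dz": 0, "wx": 0, "wy": 0, "wz": 10.5, "fingers": 50},
  {"dx": 0, "dy": 0, "dz": 0, "wx": 0, "wy": 0, "wz": 10.5, "fingers": 50},
  {"dx": 0, "dy": 0, "dz": 0, "wx": 0, "wy": 0, "wz": 10.5, "fingers": 50},
  {"dx": 50, "dy": 5, "dz": 0, "wx": 0, "wy": 0, "wz": 0, "fingers": 50},
  {"dx": 50, "dy": 5, "dz": 0, "wx": 0, "wy": 0, "wz": 0, "fingers": 50},
  {"dx": 50, "dy": 5, "dz": 0, "wx": 0, "wy": 0, "wz": 0, "fingers": 50},
])

```text
t: 30.32
tcp_pos: [0.4988, -0.0447, 0.1338]
eef_rot: [0.697, 0.717, -0.001, -0.001]
wrist_force: [1.5, 0.6, 0.3]
finger_gap: 0.585
gripper_force: 0.0
```

>>> jog_arm([
  {"dx": 50, "dy": 5, "dz": 0, "wx": 0, "wy": 0, "wz": 0, "fingers": 50},
  {"dx": 50, "dy": 5, "dz": 0, "wx": 0, "wy": 0, "wz": 0, "fingers": 50},
  {"dx": 50, "dy": 5, "dz": 0, "wx": 0, "wy": 0, "wz": 0, "fingers": 50},
  {"dx": 50, "dy": 5, "dz": 0, "wx": 0, "wy": 0, "wz": 0, "fingers": 50},
  {"dx": 50, "dy": 5, "dz": 0, "wx": 0, "wy": 0, "wz": 0, "fingers": 50},
  {"dx": 50, "dy": 5, "dz": 0, "wx": 0, "wy": 0, "wz": 0, "fingers": 50},
  {"dx": 0, "dy": 0, "dz": 0, "wx": 0, "wy": 0, "wz": 0, "fingers": 50},
  {"dx": 0, "dy": 0, "dz": 0, "wx": 0, "wy": 0, "wz": 0, "fingers": 50},
  {"dx": 0, "dy": 0, "dz": 0, "wx": 0, "wy": 0, "wz": 0, "fingers": 50},
])

```text
t: 31.45
tcp_pos: [0.5209, 0.2524, 0.1346]
eef_rot: [0.698, 0.716, -0.001, 0.0]
wrist_force: [-0.7, 0.1, -0.7]
finger_gap: 0.583
gripper_force: 0.0
```

Run:
```python
from h import *
im,m=wlook(dict(steel_hub=.020,green_plate=.014))
plan(.5245,.3120,.014,1.6)
```

```text
steel_hub 0.98 [326. 121.] rect [0.5236 0.3134] [0.0294 0.03  ] 46.7
steel_hub 0.96 [230. 142.] rect [0.4419 0.2953] [0.0262 0.0301] 90.0
t 31.6 tcp [0.5212 0.2534 0.1352] psi 1.6 tilt [-0.    -0.001 -1.   ] q7 -0.54 -> wz -0.0 dx 58.5 dy 4.9 dz 121.2 total 135
```

>>> jog_arm([
  {"dx": 30, "dy": 2, "dz": 0, "wx": 0, "wy": 0, "wz": 0, "fingers": 48},
  {"dx": 29, "dy": 2.5, "dz": 0, "wx": 0, "wy": 0, "wz": 0, "fingers": 48},
  {"dx": 0, "dy": 0, "dz": 0, "wx": 0, "wy": 0, "wz": 0, "fingers": 48},
  {"dx": 0, "dy": 0, "dz": 0, "wx": 0, "wy": 0, "wz": 0, "fingers": 48},
])

```text
t: 32.1
tcp_pos: [0.524, 0.3123, 0.1352]
eef_rot: [0.697, 0.717, -0.001, 0.0]
wrist_force: [0.9, -0.9, -0.3]
finger_gap: 0.558
gripper_force: 0.0
```

Run:
```python
from h import *
im,m=wlook(dict(steel_hub=.020,green_plate=.014))
plan(.524,.3128,.014,1.6)
```

```text
steel_hub 0.91 [320. 191.] rect [0.5236 0.313 ] [0.0288 0.0308] 1.6
steel_hub 0.79 [230. 205.] rect [0.4414 0.2976] [0.0282 0.0288] 1.3
green_plate 0.94 [327. 191.] rect [0.5278 0.3106] [0.0617 0.0617] 1.5
t 32.25 tcp [0.5241 0.3122 0.1353] psi 1.6 tilt [-0.    -0.001 -1.   ] q7 -0.6 -> wz -0.0 dx 0.7 dy -0.1 dz 121.3 total 121
```

>>> jog_arm([
  {"dx": 0.6, "dy": 0, "dz": 30, "wx": 0, "wy": 0, "wz": 0, "fingers": 48},
  {"dx": 0, "dy": 0, "dz": 40, "wx": 0, "wy": 0, "wz": 0, "fingers": 48},
  {"dx": 0, "dy": 0, "dz": 30, "wx": 0, "wy": 0, "wz": 0, "fingers": 48},
  {"dx": 0, "dy": 0, "dz": 14, "wx": 0, "wy": 0, "wz": 0, "fingers": 48},
  {"dx": 0, "dy": 0, "dz": 7, "wx": 0, "wy": 0, "wz": 0, "fingers": 48},
  {"dx": 0, "dy": 0, "dz": 0, "wx": 0, "wy": 0, "wz": 0, "fingers": 48},
  {"dx": 0, "dy": 0, "dz": 0, "wx": 0, "wy": 0, "wz": 0, "fingers": 48},
])

```text
t: 33.12
tcp_pos: [0.5246, 0.3149, 0.0154]
eef_rot: [0.697, 0.717, 0.001, 0.0]
wrist_force: [-0.5, -0.1, 0.9]
finger_gap: 0.561
gripper_force: 0.0
```

Run:
```python
from h import *
plan(.524,.3128,.014,1.6)
```

```text
t 33.12 tcp [0.5246 0.3149 0.0154] psi 1.7 tilt [ 0.002  0.001 -1.   ] q7 -0.61 -> wz 0.1 dx -2.1 dy -0.6 dz 1.4 total 3
```

>>> jog_arm([
  {"dx": -1.8, "dy": -0.5, "dz": 0.5, "wx": 0, "wy": 0, "wz": 0, "fingers": 40},
  {"dx": 0, "dy": 0, "dz": 0, "wx": 0, "wy": 0, "wz": 0, "fingers": 36},
  {"dx": 0, "dy": 0, "dz": 0, "wx": 0, "wy": 0, "wz": 0, "fingers": 22},
  {"dx": 0, "dy": 0, "dz": 0, "wx": 0, "wy": 0, "wz": 0, "fingers": 22},
  {"dx": 0, "dy": 0, "dz": 0, "wx": 0, "wy": 0, "wz": 0, "fingers": 22},
  {"dx": 0, "dy": 0, "dz": 0, "wx": 0, "wy": 0, "wz": 0, "fingers": 22},
  {"dx": 0, "dy": 0, "dz": 0, "wx": 0, "wy": 0, "wz": 0, "fingers": 22},
])

```text
t: 34.0
tcp_pos: [0.5234, 0.3126, 0.0144]
eef_rot: [0.697, 0.717, 0.0, 0.0]
wrist_force: [-1.3, -0.8, 6.2]
finger_gap: 0.309
gripper_force: 49.0
```

Run:
```python
from h import *
plan(.524,.3130,.014,1.6)
plan(.4171,-.1770,.12,75.2)
```

```text
t 34.0 tcp [0.5234 0.3126 0.0144] psi 1.7 tilt [ 0.  0. -1.] q7 -0.61 -> wz 0.1 dx 0.4 dy 0.6 dz 0.4 total 1
t 34.0 tcp [0.5234 0.3126 0.0144] psi 1.7 tilt [ 0.  0. -1.] q7 -0.61 -> wz -73.5 dx -22.3 dy -500.5 dz -105.6 total 512
```

>>> jog_arm([
  {"dx": 0, "dy": 0, "dz": -20, "wx": 0, "wy": 0, "wz": 0, "fingers": 22},
  {"dx": 0, "dy": 0, "dz": -40, "wx": 0, "wy": 0, "wz": 0, "fingers": 22},
  {"dx": 0, "dy": 0, "dz": -30, "wx": 0, "wy": 0, "wz": -10.5, "fingers": 22},
  {"dx": 0, "dy": 0, "dz": -15, "wx": 0, "wy": 0, "wz": -10.5, "fingers": 22},
  {"dx": 0, "dy": 0, "dz": 0, "wx": 0, "wy": 0, "wz": -10.5, "fingers": 22},
  {"dx": 0, "dy": 0, "dz": 0, "wx": 0, "wy": 0, "wz": -10.5, "fingers": 22},
  {"dx": 0, "dy": 0, "dz": 0, "wx": 0, "wy": 0, "wz": -10.5, "fingers": 22},
  {"dx": 0, "dy": 0, "dz": 0, "wx": 0, "wy": 0, "wz": -10.5, "fingers": 22},
  {"dx": 0, "dy": 0, "dz": 0, "wx": 0, "wy": 0, "wz": -10.5, "fingers": 22},
  {"dx": -2, "dy": -45, "dz": 0, "wx": 0, "wy": 0, "wz": 0, "fingers": 22},
])

```text
t: 35.25
tcp_pos: [0.5144, 0.2728, 0.1202]
eef_rot: [0.126, 0.992, 0.003, 0.001]
wrist_force: [0.1, -0.9, -1.0]
finger_gap: 0.308
gripper_force: 49.4
```

>>> jog_arm([
  {"dx": -2, "dy": -45, "dz": 0, "wx": 0, "wy": 0, "wz": 0, "fingers": 22},
  {"dx": -2, "dy": -45, "dz": 0, "wx": 0, "wy": 0, "wz": 0, "fingers": 22},
  {"dx": -2, "dy": -45, "dz": 0, "wx": 0, "wy": 0, "wz": 0, "fingers": 22},
  {"dx": -2, "dy": -45, "dz": 0, "wx": 0, "wy": 0, "wz": 0, "fingers": 22},
  {"dx": -2, "dy": -45, "dz": 0, "wx": 0, "wy": 0, "wz": 0, "fingers": 22},
  {"dx": -2, "dy": -45, "dz": 0, "wx": 0, "wy": 0, "wz": 0, "fingers": 22},
  {"dx": -2, "dy": -45, "dz": 0, "wx": 0, "wy": 0, "wz": 0, "fingers": 22},
  {"dx": -2, "dy": -45, "dz": 0, "wx": 0, "wy": 0, "wz": 0, "fingers": 22},
  {"dx": -2, "dy": -45, "dz": 0, "wx": 0, "wy": 0, "wz": 0, "fingers": 22},
  {"dx": -2, "dy": -50, "dz": 0, "wx": 0, "wy": 0, "wz": 0, "fingers": 22},
])

```text
t: 36.5
tcp_pos: [0.4171, -0.178, 0.1198]
eef_rot: [0.129, 0.992, -0.001, 0.001]
wrist_force: [0.7, -0.5, -1.1]
finger_gap: 0.311
gripper_force: 49.4
```

>>> jog_arm([
  {"dx": 0, "dy": 0, "dz": 0, "wx": 0, "wy": 0, "wz": 0, "fingers": 22},
  {"dx": 0, "dy": 0, "dz": 0, "wx": 0, "wy": 0, "wz": 0, "fingers": 22},
  {"dx": 0, "dy": 0, "dz": 0, "wx": 0, "wy": 0, "wz": 0, "fingers": 22},
])

```text
t: 36.88
tcp_pos: [0.4174, -0.175, 0.1192]
eef_rot: [0.128, 0.992, 0.0, 0.001]
wrist_force: [0.1, 1.2, -0.6]
finger_gap: 0.308
gripper_force: 49.4
```

Run:
```python
from h import *
plan(.4171,-.1770,.0105,75.2)
im,m=wlook(dict(steel_hub=.12))
cv2.imwrite("pics/w8.png",im)
```

```text
t 36.88 tcp [ 0.4174 -0.175   0.1192] psi 75.3 tilt [ 0.001  0.    -1.   ] q7 0.9 -> wz 0.1 dx -0.2 dy -2.0 dz 108.7 total 109
steel_hub 0.97 [321. 258.] rect [ 0.4199 -0.1757] [0.0276 0.0373] 75.3
```

View pics/w8.png

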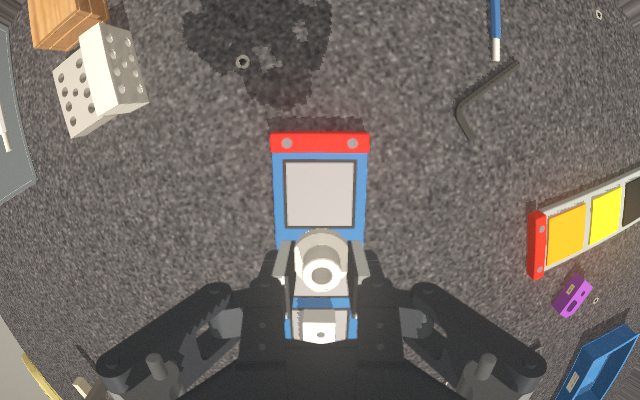

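The steel hub is held over the seat nearest the red stop. Lower it.

>>> jog_arm([
  {"dx": 0, "dy": -2, "dz": 35, "wx": 0, "wy": 0, "wz": 0, "fingers": 22},
  {"dx": 0, "dy": 0, "dz": 40, "wx": 0, "wy": 0, "wz": 0, "fingers": 22},
  {"dx": 0, "dy": 0, "dz": 20, "wx": 0, "wy": 0, "wz": 0, "fingers": 22},
  {"dx": 0, "dy": 0, "dz": 8, "wx": 0, "wy": 0, "wz": 0, "fingers": 22},
  {"dx": 0, "dy": 0, "dz": 3.5, "wx": 0, "wy": 0, "wz": 0, "fingers": 22},
  {"dx": 0, "dy": 0, "dz": 0, "wx": 0, "wy": 0, "wz": 0, "fingers": 22},
  {"dx": 0, "dy": 0, "dz": 0, "wx": 0, "wy": 0, "wz": 0, "fingers": 22},
])

```text
t: 37.85
tcp_pos: [0.4168, -0.1779, 0.0127]
eef_rot: [0.129, 0.992, 0.0, -0.0]
wrist_force: [-0.2, -0.8, -0.0]
finger_gap: 0.311
gripper_force: 49.4
```

Run:
```python
from h import *
plan(.4171,-.1770,.0103,75.2)
```

```text
t 37.85 tcp [ 0.4168 -0.1779  0.0127] psi 75.2 tilt [-0.  0. -1.] q7 0.45 -> wz 0.0 dx -0.1 dy 1.0 dz 2.4 total 3
```

>>> jog_arm([
  {"dx": 0, "dy": 0.8, "dz": 2, "wx": 0, "wy": 0, "wz": 0, "fingers": 22},
  {"dx": 0, "dy": 0, "dz": 0, "wx": 0, "wy": 0, "wz": 0, "fingers": 22},
  {"dx": 0, "dy": 0, "dz": 0, "wx": 0, "wy": 0, "wz": 0, "fingers": 22},
  {"dx": 0, "dy": 0, "dz": 0, "wx": 0, "wy": 0, "wz": 0, "fingers": 45},
  {"dx": 0, "dy": 0, "dz": 0, "wx": 0, "wy": 0, "wz": 0, "fingers": 60},
  {"dx": 0, "dy": 0, "dz": 0, "wx": 0, "wy": 0, "wz": 0, "fingers": 60},
  {"dx": 0, "dy": 0, "dz": -35, "wx": 0, "wy": 0, "wz": 0, "fingers": 60},
  {"dx": 0, "dy": 0, "dz": -45, "wx": 0, "wy": 0, "wz": 0, "fingers": 60},
  {"dx": 0, "dy": 0, "dz": -45, "wx": 0, "wy": 0, "wz": 0, "fingers": 60},
  {"dx": 0, "dy": 0, "dz": -20, "wx": 0, "wy": 0, "wz": 0, "fingers": 60},
])

```text
t: 39.1
tcp_pos: [0.4172, -0.1773, 0.1455]
eef_rot: [0.13, 0.991, 0.001, 0.0]
wrist_force: [-0.4, -0.3, -1.0]
finger_gap: 0.704
gripper_force: 0.0
```

>>> jog_arm([
  {"dx": 0, "dy": 50, "dz": 0, "wx": 0, "wy": 0, "wz": 0, "fingers": 60},
  {"dx": 0, "dy": 50, "dz": 0, "wx": 0, "wy": 0, "wz": 0, "fingers": 60},
  {"dx": 0, "dy": 50, "dz": 0, "wx": 0, "wy": 0, "wz": 0, "fingers": 60},
  {"dx": 0, "dy": 50, "dz": 0, "wx": 0, "wy": 0, "wz": 0, "fingers": 60},
  {"dx": 0, "dy": 50, "dz": 0, "wx": 0, "wy": 0, "wz": 0, "fingers": 60},
  {"dx": 0, "dy": 50, "dz": 0, "wx": 0, "wy": 0, "wz": 0, "fingers": 60},
  {"dx": 0, "dy": 50, "dz": 0, "wx": 0, "wy": 0, "wz": 0, "fingers": 60},
  {"dx": 0, "dy": 0, "dz": 0, "wx": 0, "wy": 0, "wz": 0, "fingers": 60},
  {"dx": 0, "dy": 0, "dz": 0, "wx": 0, "wy": 0, "wz": 0, "fingers": 60},
])

```text
t: 40.22
tcp_pos: [0.5063, 0.1603, 0.1438]
eef_rot: [0.13, 0.992, 0.0, -0.002]
wrist_force: [0.4, -1.1, 0.1]
finger_gap: 0.701
gripper_force: 0.0
```

Run:
```python
from h import *
im=get_image("top")
for n,z in dict(steel_hub=.018,brass_hub=.018,milled_block=.028,v_block=.036).items():
  for r in regions_of(n,"top")[:3]:
    p=max(cv2.findContours(r["mask"].astype(np.uint8),0,1)[0],key=len)
    b=cv2.minAreaRect(np.array([world("top",x[0],z) for x in p],np.float32)); print(n,round(r["score"],2),np.round(b[0],4),np.round(b[1],4),round(b[2]))
cv2.imwrite("pics/f.png",cv2.resize(im[130:295,365:465],None,fx=3.5,fy=3.5,interpolation=cv2.INTER_CUBIC))
```

```text
steel_hub 0.62 [0.4304 0.2944] [0.0243 0.0121] 51
brass_hub 0.52 [ 0.4891 -0.1967] [0.0291 0.0268] 0
milled_block 0.91 [ 0.5605 -0.2148] [0.0348 0.0584] 75
milled_block 0.85 [0.6362 0.1126] [0.034  0.0545] 46
milled_block 0.6 [ 0.633  -0.2341] [0.0458 0.0518] 76
v_block 0.58 [ 0.6318 -0.2321] [0.046  0.0503] 77
```

View pics/f.png

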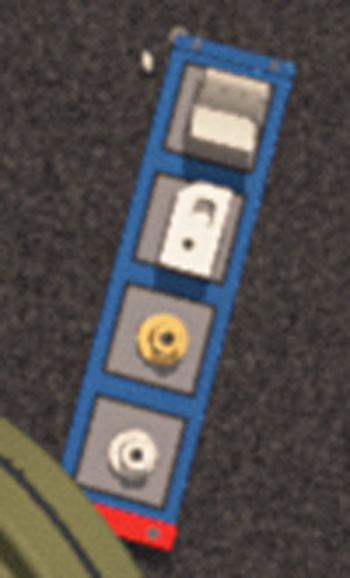

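All four parts stand upright on their seats in the required order: V-block, milled block, brass hub, then steel hub at the red stop. Handing in.

```bash
python3 -c "
from rig import *
print(close_job())"
```

```text
the job is handed in; nothing more can be done
None
```

The four parts now stand upright on the inspection rail in reverse order: V-block farthest from the red stop, then milled block, brass hub, and steel hub nearest it. The measured parts are within about 2 mm of their seat centres (the steel hub was checked by eye), and I handed the job in at about 40 s of the 99 s limit.

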